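Raise the stirrer head by one notch

ROBOT

A 6-joint arm with a two-finger parallel gripper is mounted at the origin on the work surface. World frame = base frame: x ahead of the robot, y to its left, z up, the work surface at z = 0. Lengths are in m, angles in rad, forces in N, time in s.
With the tool pointing down it reaches from about 0.35 to 0.725 m from the base axis. Payload 4.3 kg.
Tool frame: the origin (TCP) lies on the mounting face of the last link; the fingertips stand tip_extent ahead of it and the grasp point (between the pads) lies 155 mm ahead of it (tip_extent is the distance from the TCP to the fingertips, in m); z points along the fingers, y is the line along which they close (so a half turn about z gives the same grasp; the last joint's range is limited). The gripper opens to 85 mm and grips with 20 to 120 N. Pads are 22 mm wide; open, the fingers measure 114 mm over their backs; the gripper's body (76 mm by 85 mm) begins 54 mm behind the grasp point. The pads swing forward as they close: fully open they stand 13 mm farther back than shut.
Start: joints at [1.041, 0.377, 0.081, 1.274, 0, 1.46], TCP at [0.234, 0.525, 0.405] pointing down, gripper open.
Joint ranges: [-2.72, 2.72], [-0.84, 1.66], [-1.02, 1.22], [-1.77, 2.12], [-1.37, 1.28], [-3.14, 3.14]. Speed limits (rad/s): [2.57, 2.57, 3.14, 3.14, 3.14, 3.14].

INTERFACE

Orientations are given as a unit quaternion [w, x, y, z].
In Python, from station import get_obs, get_image, job_done, outline_of, spot_point, tip_extent gives the robot as it stands.
- The arm moves only by the tool arm_command, never from a script. Its argument "increments" is a list of rows, each a list of 7 numbers: the turn, a rotation vector about the tool's x, y, z in rad, then the shift along the tool's x, y, z in cm, then the finger opening in cm, from 0 to 8.54. In form: [[rx, ry, rz, tx, ty, tz, claw], ...]. A call has 1 to 12 rows; each row shifts and turns the commanded pose from where the row before left it, along the tool's axes as they then stand; what a row does not reach is not made up. A row lasts 1/10 s, in which the tool goes at most 50 mm and 8.59 degrees, less where a joint would pass 70% of its speed; a pose out of reach is approached as far as the arm can. A call is refused whole if a number of a shift passes 5 or a number of a turn 0.15, either way. A call with a gripper value outside its range is refused whole. The fingers move at their own pace and stop on an object; "grip_force" is the grip in N (left out, the last holds). Time passes only in rows, so rows that do not move let the fingers close. It gives the time, the measured TCP pose, the force and the opening at its end, in the units of the state.
- get_obs(): the state, without advancing time (a new reading comes with each control period).
- get_image(name): name is "side" or "top" or "wrist"; returns a dict with "frame" (480x640x3 uint8, red, green, blue), "range_z" (480x640 float32, m along the optical axis (not along the pixel's ray), 0 where there is no reading), "intrinsics" (3x3 intrinsics, pixels), "eye" and "attitude" of the camera in the world. Camera axes: x right, y down, z forward; pixel columns grow to the right and rows downward; lengths in m; the calibration is good to about 2 mm. The wrist camera is an equidistant fisheye: a pixel r from the principal point sees the ray r / f radians off the axis. A picture is of the moment at which its call begins.
- job_done(): hands the job in, once; it reports no verdict.
Trained networks look in the newest picture that a camera, given by its name, has taken for a name from the list of things; names that differ only in an ending like _2 or _b are one class to them, and where a whole thing is asked for, a point or a joint stands for the part that bears it (a point fixed in the world has none). Each returns a list of dicts, best first, with "score" (0 to 1); they miss things now and then, are a little off and sometimes report something else, mostly with a low value. They report only what shows in the picture. A call takes as long as a camera call.
- outline_of(camera, query): "pixels" (480x640 bool, what is visible of it) and "position" ([row, column] in pixels, amid what is visible of it).
- spot_point(camera, query): "position" ([row, column] in pixels: a listed point, or the origin of a listed thing).
The state is a dict: "clock": time; "joints": joint angles; "qd": joint speeds; "effort": joint torques, N m; "tcp_pos": TCP position; "eef_rot": TCP orientation; "contact_force": force on the tool from outside, world axes, zero at the start; "moment": the same for the moment, N m; "grip_width": opening from 0.0 (shut) to 1.0 (fully open).
Only numpy, scipy, OpenCV 4.12 (cv2) and the standard library are available. Lean on these libraries where they do the work, as an engineer would, in place of code of your own. Each camera call takes 0.05 s, during which the arm holds its last target. There are 200 camera calls.

TASK

Raise the overhead stirrer's head by its lift bar to the very next notch up the column, exactly one notch above where it stands now, and let it down gently so that its pawl carries it there; do not let it fall. Then let go and move clear, leaving the beaker under the stirrer and the other things on the bench undisturbed.

Things in the scene. Friction and masses are not known exactly. Their poses are not given: they have to be found in the camera images.
- lift_bar (a point): Centre of the head's lift bar: level bare-steel round bar, 16 mm diameter, 150 mm long, held by an arm at each end (130 mm clear between). y runs along the bar, z up, +x level towards the column (axis 105 mm away; 57 mm to a crosspiece); -x is the open side. It moves up and down with the head. Grasp it from the -x side, fingers sloping down 38-45 degrees off vertical, closing across it.
- housing_edge (a point): Middle of the lower front edge of the head's white housing, 92 mm above and 4 mm to +x of the bar's centre; same axes as lift_bar. The housing (60 mm high, 66 mm wide along y, 246 mm long towards +x) overhangs the bar and moves with it, so the bar cannot be reached from straight above.
- head (a joint): Height of the sliding head, m, up positive. Notches at 0, 0.04, 0.08, 0.12; it starts in the lowest, at 0. 0.5-0.9 kg, 1 N friction. Lifted, the pawl slips over the next tooth and snaps in within 8 mm above that notch; then lower it onto the pawl. A lift of 48-75 mm gives one notch; above about 80 mm the pawl catches the notch beyond, and the pawl never lets it back down.
- pawl (a joint): Angle of the steel spring pawl (50 mm long) on the head, rad: about 0 = in a notch or between teeth, up to about 0.35 while a passing tooth pushes it out. It works by itself; do not touch it.
- stand: Fixed stirrer stand: grey base block 260 x 170 mm, its top 12 to 72 mm above the bench, and a steel column 30 x 36 mm, dark ratchet teeth 40 mm apart on its -y side. Origin on the column's axis, 12 mm below the block's top; z up, -x to the lift bar. The column rises 456 mm from the block, through the head; 100 mm to +x of it the head's shaft and paddle hang in the beaker.
- beaker: bystander: loose glass beaker, 90 mm across the rim, 110 mm high, standing on the stand's base block with the stirrer's paddle hanging in it; origin at the centre of its underside.
- soap: bystander: loose green bottle, 66 mm diameter, 170 mm high; origin at the centre of its underside.
- meter: bystander: loose black hand meter lying flat, 75 x 150 x 30 mm; origin at the centre of its underside.
- jar: bystander: loose white open pot, 84 mm across, 90 mm high; origin at the centre of its underside.

How it is judged:
On the way:
1. the head has been raised past the next notch (value of joint head above 0.041 m), for 0.05 s.
At the end, for the whole second after the job is handed in: the head stands at rest one notch (40 mm, within 3 mm) above where it started, carried by its pawl fully in the notch (pawl under 0.12 rad); the beaker stands upright, and it and the other loose things are within 30 mm of where they were (value of joint head between 0.037 and 0.043 m and velocity of joint head between -0.01 and 0.01 m/s and value of joint pawl below 0.12 rad and distance of each of beaker, soap, meter, jar from where it was at the start of the episode below 0.03 m and angle between beaker's own z axis and vertical below 0.2 rad); the robot touches nothing.
It fails at once if the head is dropped (comes down faster than 0.4 m/s) (velocity of joint head below -0.4 m/s).
It fails at once if the head is lifted so far that the pawl catches the notch beyond (value of joint head above 0.086 m).
It fails at once if the beaker is pushed more than 30 mm or tipped (distance of beaker from where it was at the start of the episode above 0.03 m or angle between beaker's own z axis and vertical above 0.3 rad).
It fails at once if another bystander is pushed more than 30 mm (distance of any of soap, meter, jar from where it was at the start of the episode above 0.03 m).
It also fails if it takes over 32 s, if anything falls off the work surface, if the arm or the gripper's body presses on something with over 40 N, if the wrist force passes 120 N, or if a joint passes its speed limit or range.

## Working session

There is one attempt and no reset: what is moved stays moved. The work goes in short steps, Python scripts to look and compute and a tool call to move; the robot and the scene stay as the last step left them, time stands still between calls to the robot, and variables do not carry over. Pictures are saved under pics/ and viewed, on a budget of 10 in all, crops included, one or two more only if the job needs it, and the job is handed in when it is done.

Besides the shell and the picture viewer there is one more tool, called after ">>>" by a JSON object that holds its "name" and its "arguments", one argument or row to a line. arm_command: Moves the arm, as the interface text tells. Its arguments: {"type":"object","properties":{"increments":{"type":"array","items":{"type":"array","items":{"type":"number"}}},"grip_force":{"type":"number"}},"required":["increments"]}

```bash
mkdir -p pics; cat > h.py <<'E'
import numpy as np,cv2
from scipy.spatial.transform import Rotation as R
from station import *
def rot(q): q=np.array(q,float); return q if q.shape==(3,3) else R.from_quat(np.r_[q[1:],q[0]]).as_matrix()
def ray(im,r,c,cam):
    K=im["intrinsics"]; x=(c-K[0,2])/K[0,0]; y=(r-K[1,2])/K[1,1]
    if cam=="wrist":
        t=np.hypot(x,y); s=np.sin(t)/max(t,1e-9); return np.array([x*s,y*s,np.cos(t)])
    return np.array([x,y,1.])
def world(im,r,c,cam,z=None):
    if z is None:
        p=im["range_z"][int(r)-2:int(r)+3,int(c)-2:int(c)+3]; p=p[p>0]; z=np.median(p) if len(p) else np.nan
    d=ray(im,r,c,cam); return np.array(im["eye"])+rot(im["attitude"])@(d/d[2]*z)
E
python3 - <<'E'
from h import *
o=get_obs(); print(o["tcp_pos"],o["eef_rot"],tip_extent if not callable(tip_extent) else tip_extent(),o["clock"])
ims=[]
for cam in("side","top"):
    im=get_image(cam); f=im["frame"][:,:,::-1].copy(); print(cam,im["eye"],np.round(im["attitude"],3))
    for q in("lift_bar","housing_edge","stand","beaker","soap","meter","jar"):
        for d in spot_point(cam,q)[:2]:
            r,c=d["position"]; print(cam,q,round(d["score"],2),np.round([r,c]),np.round(world(im,r,c,cam),3))
            cv2.circle(f,(int(c),int(r)),4,(0,0,255),1)
            cv2.putText(f,q,(int(c)+4,int(r)),0,.4,(0,0,255),1)
    cv2.imwrite(f"pics/{cam}0.png",f)
E
```

```text
[0.23419263 0.52481745 0.40377392] [-3.26519678e-04  2.08355563e-01  9.78052625e-01 -9.56923146e-04] 0.1734 0.0
side [-2.08831098e-04 -5.27150079e-01  1.25838480e+00] [-0.282  0.895 -0.328  0.11 ]
side lift_bar 0.62 [227. 379.] [ 0.619 -0.028  0.197]
side housing_edge 0.77 [202. 380.] [0.672 0.023 0.205]
side housing_edge 0.19 [228. 361.] [ 0.579 -0.003  0.198]
side stand 0.55 [228. 362.] [ 0.582 -0.004  0.198]
side beaker 0.9 [201. 351.] [0.638 0.096 0.168]
side soap 0.96 [227. 216.] [0.35  0.343 0.045]
side meter 0.7 [405. 432.] [ 0.45  -0.404  0.03 ]
side jar 0.71 [320. 457.] [ 0.639 -0.305  0.074]
top [0.31053918 0.02089449 1.48460038] [-0.052  0.709 -0.701  0.055]
top lift_bar 0.77 [186. 330.] [ 0.614 -0.018  0.198]
top lift_bar 0.49 [173. 330.] [ 0.61  -0.015  0.328]
top housing_edge 0.93 [174. 329.] [ 0.607 -0.013  0.335]
top housing_edge 0.22 [267. 480.] [ 0.454 -0.394  0.031]
top stand 0.93 [179. 292.] [0.626 0.066 0.206]
top beaker 0.93 [165. 256.] [0.673 0.153 0.15 ]
top soap 0.83 [301. 168.] [0.358 0.349 0.116]
top meter 0.86 [265. 478.] [ 0.459 -0.391  0.03 ]
top jar 0.81 [181. 434.] [ 0.677 -0.292  0.006]
```

View pics/side0.png

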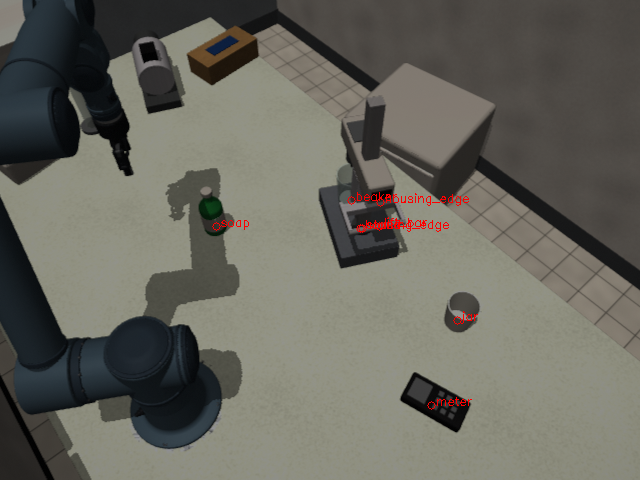

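View pics/top0.png

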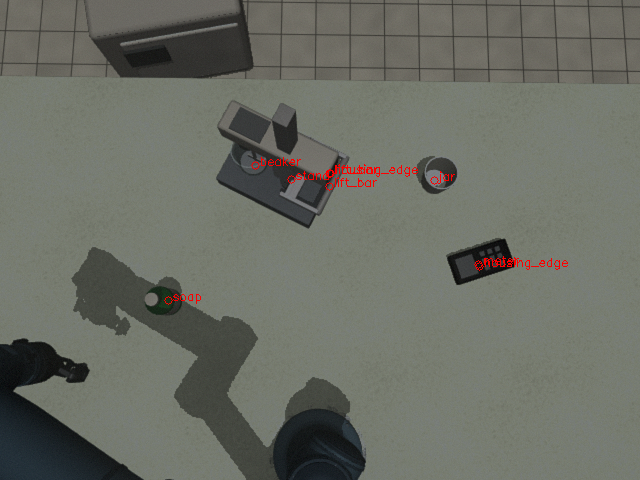

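The side and top views show the stirrer at about (330,180) in the top view. The housing runs up and to the left in the image, and the bar is at its lower-right front end, so the open side faces roughly world -y/-x. Next I'll fit the geometry from depth.

```bash
python3 - <<'E'
from h import *
P={}
for cam in("side","top"):
    im=get_image(cam); K=im["intrinsics"]; z=im["range_z"]; v,u=np.mgrid[:480,:640]
    p=np.stack([(u-K[0,2])/K[0,0]*z,(v-K[1,2])/K[1,1]*z,z],-1)@rot(im["attitude"]).T+im["eye"]
    P[cam]=p
    m=(z>0)&(p[...,0]>.5)&(p[...,0]<.9)&(p[...,1]>-.12)&(p[...,1]<.3)
    q=p[m]; h,e=np.histogram(q[:,2],np.arange(0,.62,.01)); print(cam,[(round(a,2),n) for a,n in zip(e,h) if n>15])
    hs=q[(q[:,2]>.318)&(q[:,2]<.36)]
    hz=np.median(hs[:,2]); hs=hs[abs(hs[:,2]-hz)<.006]
    r=cv2.minAreaRect(hs[:,:2].astype(np.float32)); print("housing z",hz,r); print(cv2.boxPoints(r))
    b=q[(q[:,2]>.02)&(q[:,2]<.12)]
    np.save(f"{cam}.npy",q)
    if cam=="top": cv2.imwrite("pics/crop_top.png",cv2.resize(im["frame"][90:240,200:370,::-1],None,fx=4.5,fy=4,interpolation=cv2.INTER_CUBIC))
    else: cv2.imwrite("pics/crop_side.png",cv2.resize(im["frame"][80:280,300:420,::-1],None,fx=3,fy=3,interpolation=cv2.INTER_CUBIC))
    bb=outline_of(cam,"lift_bar")
    for d in bb[:2]: print(cam,d["score"],d["pixels"].sum(),d["position"])
E
```

```text
side [(np.float64(0.0), np.int64(5685)), (np.float64(0.01), np.int64(155)), (np.float64(0.02), np.int64(159)), (np.float64(0.03), np.int64(157)), (np.float64(0.04), np.int64(296)), (np.float64(0.05), np.int64(2123)), (np.float64(0.06), np.int64(79)), (np.float64(0.07), np.int64(32)), (np.float64(0.08), np.int64(77)), (np.float64(0.09), np.int64(71)), (np.float64(0.1), np.int64(82)), (np.float64(0.11), np.int64(84)), (np.float64(0.12), np.int64(90)), (np.float64(0.13), np.int64(81)), (np.float64(0.14), np.int64(70)), (np.float64(0.15), np.int64(79)), (np.float64(0.16), np.int64(69)), (np.float64(0.18), np.int64(140)), (np.float64(0.19), np.int64(558)), (np.float64(0.2), np.int64(480)), (np.float64(0.21), np.int64(42)), (np.float64(0.22), np.int64(35)), (np.float64(0.23), np.int64(43)), (np.float64(0.24), np.int64(43)), (np.float64(0.25), np.int64(32)), (np.float64(0.26), np.int64(31)), (np.float64(0.27), np.int64(23)), (np.float64(0.28), np.int64(38)), (np.float64(0.29), np.int64(133)), (np.float64(0.3), np.int64(156)), (np.float64(0.31), np.int64(156)), (np.float64(0.32), np.int64(17
[... 2258 characters left out ...]
p.int64(31)), (np.float64(0.39), np.int64(40)), (np.float64(0.4), np.int64(35)), (np.float64(0.41), np.int64(32)), (np.float64(0.42), np.int64(40)), (np.float64(0.43), np.int64(42)), (np.float64(0.44), np.int64(38)), (np.float64(0.45), np.int64(44)), (np.float64(0.46), np.int64(43)), (np.float64(0.47), np.int64(42)), (np.float64(0.48), np.int64(43)), (np.float64(0.49), np.int64(46)), (np.float64(0.5), np.int64(211)), (np.float64(0.51), np.int64(176))]
housing z 0.34388586926464604 ((0.674383819103241, 0.09179885685443878), (0.24557234346866608, 0.06672405451536179), 63.66522979736328)
[[ 0.59001434 -0.00344434]
 [ 0.64981365 -0.03304414]
 [ 0.7587533   0.18704206]
 [ 0.698954    0.21664186]]
```

View pics/crop_top.png

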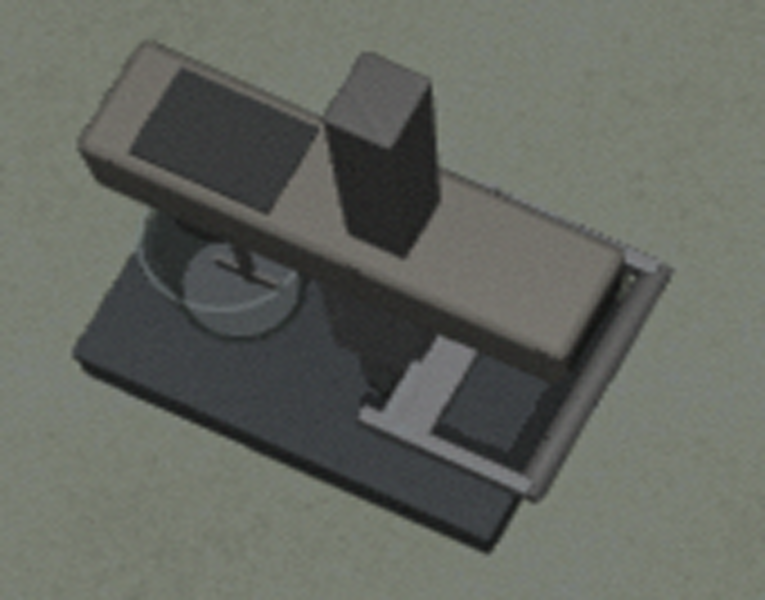

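The top crop shows the bar as the grey rod from (535,490) to (665,270) in the crop. From the housing fit the stand's yaw is 63.7° and the bar centre is near (0.6165, -0.022, 0.1916). I'll move to a standoff, staying level first.

>>> {"name": "arm_command", "arguments": {
  "increments": [
    [0,0,0,-3,-2.8,-0.3,5],
    [0,0,0,-3.1,-2.9,-0.3,5],
    [0,0,0,-3.1,-2.9,-0.3,5],
    [0,0,0,-3.1,-2.9,-0.3,5],
    [0,0,0,-3.1,-2.9,-0.3,5],
    [0,0,0,-3.1,-2.9,-0.3,5],
    [0,0,0,-3.1,-2.9,0,5],
    [0,0,0,-3.1,-2.9,0,5],
    [0,0,0,-3.1,-2.9,0,5],
    [0,0,0,-3.1,-2.9,0,5],
    [0,0,0,-3.1,-2.9,0,5],
    [0,0,0,-3.1,-2.9,0,5]
  ]
}}

```text
clock: 2.2
tcp_pos: [0.432, 0.0553, 0.423]
eef_rot: [0.0, 0.208, 0.978, 0.0]
contact_force: [0.8, 0.4, 1.0]
grip_width: 0.584
```

```bash
cat > t.py <<'E'
from h import *
import sys
yaw=np.radians(63.67); X=np.array([np.cos(yaw),np.sin(yaw),0]);Z=np.array([0,0,1.]);Y=np.cross(Z,X)
def to(off=0,bar=(.6165,-.0218,.1916),ang=41,back=.155):
    a=np.radians(ang); d=np.sin(a)*X-np.cos(a)*Z; ty=np.cos(a)*X+np.sin(a)*Z
    T=np.stack([Y,ty,d],1); p=np.array(bar)-(back+off)*d
    o=get_obs(); r=rot(o["eef_rot"])
    print("t",o["clock"],"tcp",np.round(o["tcp_pos"],4),"F",np.round(o["contact_force"],1),"j",np.round(o["joints"],2),"grip",o["grip_width"])
    print("target",np.round(p,4),"shift now-axes cm",np.round(100*r.T@(p-o["tcp_pos"]),2),"rotvec",np.round(R.from_matrix(r.T@T).as_rotvec(),4),"shift final-axes cm",np.round(100*T.T@(p-o["tcp_pos"]),2))
E
python3 - <<'E'
from t import *
to(.12)
B=np.array([.6165,-.0218,.1916])
for c in("side","top"):
    q=np.load(c+".npy")-B; s=np.stack([q@X,q@Y,q[:,2]],1)
    m=(abs(s[:,0])<.02)&(abs(s[:,1])<.085)&(s[:,2]>-.03)&(s[:,2]<.03)
    for lo in(-.085,-.06,-.03,0,.03,.06):
        k=m&(s[:,1]>lo)&(s[:,1]<=lo+.025); 
        if k.sum()>3:
            a=s[k]; top=a[a[:,2]>np.percentile(a[:,2],60)]
            print(c,lo,k.sum(),"x",np.round(np.percentile(a[:,0],[5,50,95]),3),"z",np.round(np.percentile(a[:,2],[5,50,95]),3),"topx",round(np.median(top[:,0]),4))
    print(c,"y ext",np.round(np.percentile(s[m,1],[1,99]),3))
E
```

```text
t 2.2 tcp [0.432  0.0553 0.423 ] F [0.8 0.4 1. ] j [-0.02  0.09 -0.25  1.24  0.    0.4 ] grip 0.5839706795427281
target [ 0.5365 -0.1835  0.3991] shift now-axes cm [-19.27 -17.55   2.39] rotvec [-0.7149 -0.0135  0.0382] shift final-axes cm [-19.95 -14.22  -9.2 ]
side -0.085 58 x [-0.007  0.003  0.018] z [-0.002  0.008  0.013] topx 0.0088
side -0.06 59 x [-0.007 -0.002  0.005] z [-0.001  0.005  0.01 ] topx 0.0001
side -0.03 60 x [-0.006 -0.002  0.006] z [-0.002  0.005  0.011] topx -0.0003
side 0 61 x [-0.007 -0.002  0.006] z [-0.002  0.006  0.009] topx 0.0001
side 0.03 59 x [-0.006 -0.002  0.007] z [-0.001  0.006  0.01 ] topx -0.0015
side 0.06 72 x [-0.006  0.002  0.018] z [-0.004  0.007  0.013] topx 0.0088
side y ext [-0.072  0.076]
top -0.085 80 x [-0.005  0.005  0.017] z [0.001 0.008 0.013] topx 0.0079
top -0.06 77 x [-0.006  0.001  0.009] z [0.001 0.006 0.011] topx 0.0006
top -0.03 79 x [-0.006  0.     0.008] z [0.001 0.006 0.01 ] topx 0.0024
top 0 77 x [-0.006  0.001  0.008] z [0.    0.006 0.011] topx 0.0017
top 0.03 78 x [-0.006  0.     0.008] z [0.001 0.006 0.011] topx 0.0023
top 0.06 78 x [-0.006  0.006  0.019] z [-0.004  0.007  0.012] topx 0.0049
top y ext [-0.076  0.073]
```

The bar depth from both cameras agrees with the estimate to 1-2 mm. Now to the standoff, then tilt.

>>> {"name": "arm_command", "arguments": {
  "increments": [
    [0,0,0,-3.2,-2.9,0,5],
    [0,0,0,-3.2,-2.9,0,5],
    [0,0,0,-3.2,-2.9,0.4,5],
    [0,0,0,-3.2,-2.9,0.4,5],
    [0,0,0,-3.2,-2.9,0.8,5],
    [0,0,0,-3.2,-2.9,0.8,5],
    [-0.12,-0.002,0.006,0,0,0,5],
    [-0.12,-0.002,0.006,0,0,0,5],
    [-0.12,-0.002,0.006,0,0,0,5],
    [-0.12,-0.002,0.006,0,0,0,5],
    [-0.12,-0.002,0.006,0,0,0,5],
    [-0.115,-0.003,0.008,0,0,0,5]
  ]
}}

```text
clock: 3.4
tcp_pos: [0.5361, -0.1804, 0.399]
eef_rot: [0.08, 0.213, 0.911, 0.343]
contact_force: [-0.2, -0.5, -0.6]
grip_width: 0.589
```

```bash
python3 - <<'E'
from t import *
to(.12); B=np.array([.6165,-.0218,.1922]); to(0,B)
im=get_image("wrist"); f=im["frame"][:,:,::-1].copy()
A=rot(im["attitude"]);K=im["intrinsics"]
for y in(-.065,0,.065):
    c=A.T@(B+Y*y-im["eye"]); th=np.arctan2(np.hypot(c[0],c[1]),c[2]); n=c[:2]/np.hypot(c[0],c[1])*th
    u,v=K[0,0]*n[0]+K[0,2],K[1,1]*n[1]+K[1,2]; cv2.drawMarker(f,(int(u),int(v)),(0,0,255),0,12); print(y,u,v)
for q in("lift_bar","housing_edge"): print(q,[(round(d["score"],2),d["position"]) for d in spot_point("wrist",q)[:2]])
cv2.imwrite("pics/w1.png",f)
E
```

```text
t 3.4 tcp [ 0.5361 -0.1804  0.399 ] F [-0.2 -0.5 -0.6] j [-0.6   0.4   0.    1.3   0.71 -0.18] grip 0.588823792970168
target [ 0.5365 -0.1835  0.3991] shift now-axes cm [-0.17 -0.19 -0.19] rotvec [ 0.0039 -0.0006 -0.0009] shift final-axes cm [-0.17 -0.19 -0.18]
t 3.4 tcp [ 0.5361 -0.1804  0.399 ] F [-0.2 -0.5 -0.6] j [-0.6   0.4   0.    1.3   0.71 -0.18] grip 0.588823792970168
target [ 0.5714 -0.1129  0.3092] shift now-axes cm [-0.18 -0.2  11.77] rotvec [ 0.0039 -0.0006 -0.0009] shift final-axes cm [-0.17 -0.15 11.77]
-0.065 312.66424889435166 320.67548130784115
0 312.08197631752284 239.447944562059
0.065 311.61357363078537 144.45795497641262
lift_bar [(0.56, [241.9, 314.6])]
housing_edge [(0.72, [282.5, 430.5])]
```

View pics/w1.png

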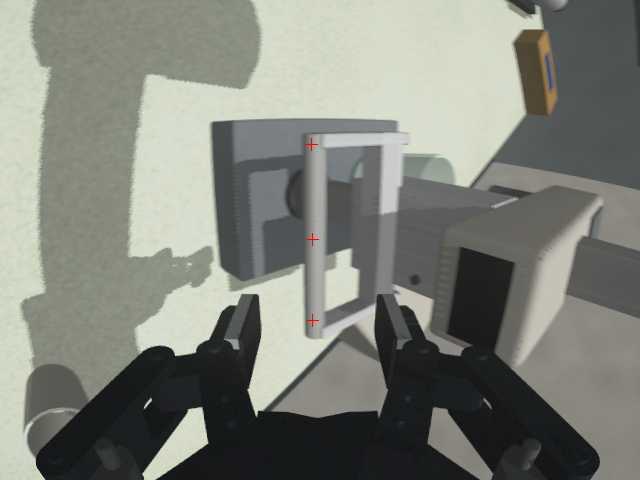

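The wrist view shows the bar vertical at about column 315. It sits between the open fingers, and the marks lie within about 3 px of it. I'll advance along the tool axis.

>>> {"name": "arm_command", "arguments": {
  "increments": [
    [0,0,0,-0.1,0,2,5],
    [0,0,0,-0.1,0,2,5],
    [0,0,0,0,0,2,5],
    [0,0,0,0,0,2,5],
    [0,0,0,0,0,2,5],
    [0,0,0,0,0,1.2,5],
    [0,0,0,0,0,0.5,5],
    [0,0,0,0,0,0,5]
  ]
}}

```text
clock: 4.35
tcp_pos: [0.5709, -0.1126, 0.3083]
eef_rot: [0.077, 0.214, 0.913, 0.337]
contact_force: [-3.5, -5.7, -7.6]
grip_width: 0.587
```

```bash
python3 - <<'E'
from t import *
to(0,(.6165,-.0218,.1922)); im=get_image("wrist"); cv2.imwrite("pics/w2.png",im["frame"][:,:,::-1])
E
```

```text
t 4.35 tcp [ 0.5709 -0.1126  0.3083] F [-3.5 -5.7 -7.6] j [-0.46  0.43 -0.18  0.96  0.71 -0.  ] grip 0.5869002127112848
target [ 0.5714 -0.1129  0.3092] shift now-axes cm [-0.06  0.05 -0.07] rotvec [-0.0091 -0.0031 -0.0027] shift final-axes cm [-0.06  0.05 -0.07]
```

View pics/w2.png

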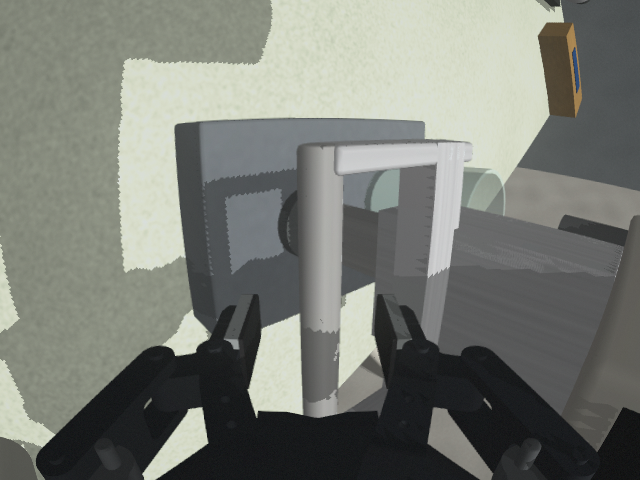

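The bar is centred between the pads. There is a small force reading, so I'll hold one row and read it again.

>>> {"name": "arm_command", "arguments": {
  "increments": [
    [0,0,0,0,0,0,5],
    [0,0,0,0,0,0,5]
  ]
}}

```text
clock: 4.6
tcp_pos: [0.5708, -0.1126, 0.3084]
eef_rot: [0.077, 0.214, 0.913, 0.337]
contact_force: [-1.8, -5.4, -7.7]
grip_width: 0.584
```

```bash
cat >> t.py <<'E'
def headz():
    im=get_image("top");K=im["intrinsics"]; z=im["range_z"]; v,u=np.mgrid[:480,:640]
    p=np.stack([(u-K[0,2])/K[0,0]*z,(v-K[1,2])/K[1,1]*z,z],-1)@rot(im["attitude"]).T+im["eye"]
    s=p-np.array([.6165,-.0218,0]); a=s@X; b=s@Y
    m=(z>0)&(a>.13)&(a<.235)&(abs(b)<.025)&(p[...,2]>.25); print("housing top z",np.median(p[m][:,2]),"n",m.sum()); return im
E
python3 - <<'E'
from t import *
im=headz(); o=get_obs(); r=rot(o["eef_rot"]); F=r.T@o["contact_force"]; M=r.T@o["moment"]
print("F tool",F.round(2),"M tool",M.round(3), "M x/Fy -> lever", -M[0]/F[1])
im=get_image("side"); cv2.imwrite("pics/s2.png",cv2.resize(im["frame"][100:280,270:450,::-1],None,fx=3.3,fy=3.3,interpolation=cv2.INTER_CUBIC))
E
```

```text
housing top z 0.3461487896698403 n 1193
F tool [ 0.05 -9.41  2.36] M tool [1.733 0.012 0.057] M x/Fy -> lever 0.1841375601302286
```

View pics/s2.png

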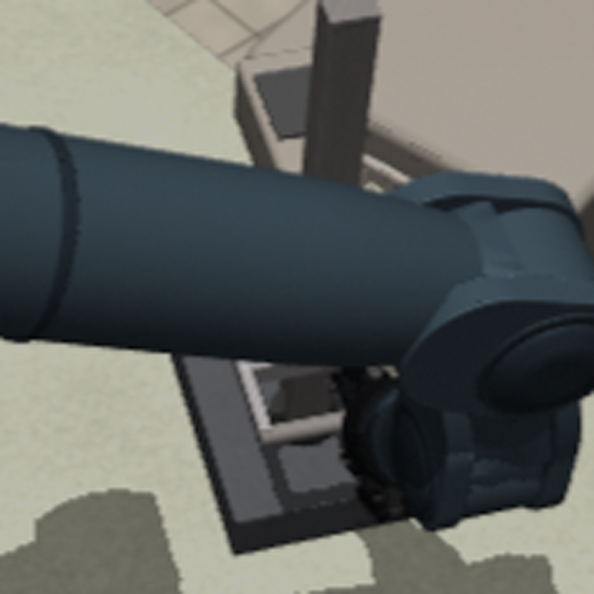

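A small lift of about 2 mm shows on the housing, and the contact is at the fingertip. The spread upper finger probably touches the crosspiece, or the lower pad the bar. Closing onto the bar relieves either one.

>>> {"name": "arm_command", "arguments": {
  "increments": [
    [0,0,0,0,0,0,4],
    [0,0,0,0,0,0,3],
    [0,0,0,0,0,0,2],
    [0,0,0,0,0,0,1],
    [0,0,0,0,0,0,0.5],
    [0,0,0,0,0,0,0.5],
    [0,0,0,0,0,0,0.5]
  ],
  "grip_force": 60
}}

```text
clock: 5.4
tcp_pos: [0.5713, -0.1133, 0.3099]
eef_rot: [0.078, 0.214, 0.913, 0.338]
contact_force: [-4.4, -7.1, -2.5]
grip_width: 0.165
```

```bash
python3 - <<'E'
from t import *
to(0,(.6165,-.0218,.1922)); headz(); o=get_obs(); r=rot(o["eef_rot"]); print("Ftool",(r.T@o["contact_force"]).round(1),"up in tool axes",r[2].round(3)); print(o["grip_width"]*85.4)
E
```

```text
t 5.4 tcp [ 0.5713 -0.1133  0.3099] F [-4.4 -7.1 -2.5] j [-0.46  0.43 -0.18  0.96  0.71 -0.  ] grip 0.16549719800122342
target [ 0.5714 -0.1129  0.3092] shift now-axes cm [ 0.01 -0.02  0.07] rotvec [-0.0064 -0.001  -0.0017] shift final-axes cm [ 0.01 -0.02  0.07]
housing top z 0.34593912966734264 n 1194
Ftool [-0.3 -8.  -4.4] up in tool axes [ 0.002  0.651 -0.759]
13.923687255413203
```

Gripped, with an opening of about 14 mm on the 16 mm bar. Now lifting vertically, first 36 mm.

>>> {"name": "arm_command", "arguments": {
  "increments": [
    [0,0,0,0,0.26,-0.3,0.5],
    [0,0,0,0,0.39,-0.46,0.5],
    [0,0,0,0,0.39,-0.46,0.5],
    [0,0,0,0,0.39,-0.46,0.5],
    [0,0,0,0,0.39,-0.46,0.5],
    [0,0,0,0,0.39,-0.46,0.5],
    [0,0,0,0,0,0,0.5]
  ]
}}

```text
clock: 6.15
tcp_pos: [0.5714, -0.1133, 0.3438]
eef_rot: [0.078, 0.214, 0.913, 0.338]
contact_force: [-1.4, -6.4, -6.4]
grip_width: 0.161
```

```bash
python3 - <<'E'
from t import *
to(0,(.6165,-.0218,.2522)); headz(); print(get_obs()["grip_width"]*85.4)
E
```

```text
t 6.15 tcp [ 0.5714 -0.1133  0.3438] F [-1.4 -6.4 -6.4] j [-0.46  0.4  -0.13  1.04  0.71 -0.  ] grip 0.1611629630436684
target [ 0.5714 -0.1129  0.3692] shift now-axes cm [ 0.02  1.68 -1.91] rotvec [-0.0065 -0.0016 -0.0015] shift final-axes cm [ 0.02  1.7  -1.89]
housing top z 0.3797431145140491 n 1289
14.001860192926387
```

The head follows the tool 1:1, with 34 mm on both measures. I'll raise it 25 mm more, to about 59 mm.

>>> {"name": "arm_command", "arguments": {
  "increments": [
    [0,0,0,0,0.33,-0.38,0.5],
    [0,0,0,0,0.33,-0.38,0.5],
    [0,0,0,0,0.33,-0.38,0.5],
    [0,0,0,0,0.33,-0.38,0.5],
    [0,0,0,0,0.33,-0.38,0.5],
    [0,0,0,0,0,0,0.5],
    [0,0,0,0,0,0,0.5]
  ]
}}

```text
clock: 6.9
tcp_pos: [0.5714, -0.1134, 0.3686]
eef_rot: [0.078, 0.214, 0.913, 0.338]
contact_force: [-1.4, -6.1, -7.5]
grip_width: 0.167
```

```bash
python3 - <<'E'
from t import *
to(0,(.6165,-.0218,.2322)); headz()
E
```

```text
t 6.9 tcp [ 0.5714 -0.1134  0.3686] F [-1.4 -6.1 -7.5] j [-0.46  0.39 -0.08  1.1   0.71 -0.  ] grip 0.16743293634024345
target [ 0.5714 -0.1129  0.3492] shift now-axes cm [ 0.02 -1.23  1.5 ] rotvec [-0.0062 -0.0017 -0.0017] shift final-axes cm [ 0.02 -1.24  1.49]
housing top z 0.40466517484957454 n 1364
```

The head is at about 59 mm. Lowering gently onto the pawl.

>>> {"name": "arm_command", "arguments": {
  "increments": [
    [0,0,0,0,-0.2,0.23,0.5],
    [0,0,0,0,-0.2,0.23,0.5],
    [0,0,0,0,-0.2,0.23,0.5],
    [0,0,0,0,-0.2,0.23,0.5],
    [0,0,0,0,-0.2,0.23,0.5],
    [0,0,0,0,-0.1,0.11,0.5],
    [0,0,0,0,-0.1,0.11,0.5],
    [0,0,0,0,0,0,0.5],
    [0,0,0,0,0,0,0.5]
  ]
}}

```text
clock: 7.85
tcp_pos: [0.5714, -0.1134, 0.3501]
eef_rot: [0.078, 0.214, 0.913, 0.338]
contact_force: [-0.4, -4.7, -7.7]
grip_width: 0.167
```

```bash
python3 - <<'E'
from t import *
to(0,(.6165,-.0218,.2322)); headz()
E
```

```text
t 7.85 tcp [ 0.5714 -0.1134  0.3501] F [-0.4 -4.7 -7.7] j [-0.46  0.4  -0.12  1.06  0.71 -0.  ] grip 0.1667476336983783
target [ 0.5714 -0.1129  0.3492] shift now-axes cm [ 0.02 -0.03  0.09] rotvec [-0.0062 -0.0018 -0.0016] shift final-axes cm [ 0.02 -0.03  0.09]
housing top z 0.38614040199444266 n 1304
```

>>> {"name": "arm_command", "arguments": {
  "increments": [
    [0,0,0,0,-0.07,0.08,0.5],
    [0,0,0,0,0,0,0.5],
    [0,0,0,0,-0.07,0.08,0.5],
    [0,0,0,0,0,0,0.5],
    [0,0,0,0,0,0,0.5]
  ]
}}

```text
clock: 8.4
tcp_pos: [0.5712, -0.1135, 0.3496]
eef_rot: [0.079, 0.214, 0.913, 0.339]
contact_force: [-5.9, -8.7, 0.8]
grip_width: 0.165
```

The vertical load has gone (-7.7 to +0.8 N) and the tool stopped descending, so the pawl carries the head. Opening moderately.

>>> {"name": "arm_command", "arguments": {
  "increments": [
    [0,0,0,0,0,0,1.8],
    [0,0,0,0,0,0,2.4],
    [0,0,0,0,0,0,3],
    [0,0,0,0,0,0,3.2],
    [0,0,0,0,0,0,3.2]
  ]
}}

```text
clock: 8.9
tcp_pos: [0.5718, -0.1125, 0.3495]
eef_rot: [0.079, 0.213, 0.912, 0.341]
contact_force: [-2.2, -1.6, 0.7]
grip_width: 0.375
```

```bash
python3 - <<'E'
from t import *
to(.12,(.6165,-.0218,.2322)); headz(); o=get_obs(); r=rot(o["eef_rot"]); print("Ftool",(r.T@o["contact_force"]).round(1),(r.T@o["moment"]).round(2))
im=get_image("wrist"); cv2.imwrite("pics/w3.png",im["frame"][:,:,::-1])
E
```

```text
t 8.9 tcp [ 0.5718 -0.1125  0.3495] F [-2.2 -1.6  0.7] j [-0.46  0.4  -0.12  1.05  0.72 -0.  ] grip 0.3753280441618224
target [ 0.5365 -0.1835  0.4397] shift now-axes cm [  0.03  -0.07 -12.01] rotvec [ 0.     -0.0015 -0.0004] shift final-axes cm [ 1.000e-02 -7.000e-02 -1.201e+01]
housing top z 0.38594889521947684 n 1302
Ftool [-0.1 -1.9 -1.1] [0.61 0.03 0.02]
```

View pics/w3.png

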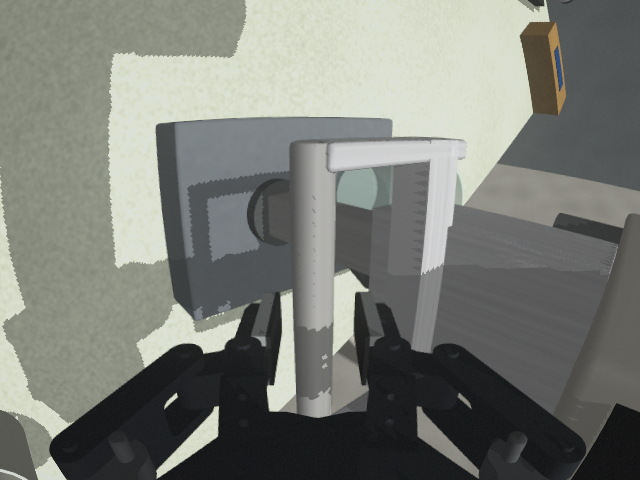

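The head stands 40.0 mm above the start, with the contact force near zero and the bar (column 313) free between the pads (280 and 358). Retracting straight back.

>>> {"name": "arm_command", "arguments": {
  "increments": [
    [0,0,0,0,-0.15,-0.3,3.2],
    [0,0,0,0,0,-1,3.2],
    [0,0,0,0,0,-1.5,3.2],
    [0,0,0,0,0,-2,3.2],
    [0,0,0,0,0,-2.5,3.2],
    [0,0,0,0,0,-2.5,3.2],
    [0,0,0,0,0,-2.5,3.2],
    [0,0,0,0,0,-2,3.2],
    [0,0,0,0,0,-1,3.2],
    [0,0,0,0,0,0,3.2],
    [0,0,0,0,0,0,3.2]
  ]
}}

```text
clock: 10.1
tcp_pos: [0.5269, -0.2036, 0.4634]
eef_rot: [0.079, 0.213, 0.912, 0.341]
contact_force: [-0.2, -0.4, -0.1]
grip_width: 0.374
```

```bash
python3 - <<'E'
from t import *
to(.12,(.6165,-.0218,.2322)); headz()
for cam in("top","side"):
    im=get_image(cam)
    for q in("beaker","soap","meter","jar"): print(cam,q,[(round(d["score"],2),np.round(d["position"])) for d in spot_point(cam,q)[:1]])
    cv2.imwrite(f"pics/{cam}9.png",im["frame"][:,:,::-1])
E
```

```text
t 10.1 tcp [ 0.5269 -0.2036  0.4634] F [-0.2 -0.4 -0.1] j [-0.64  0.4   0.17  1.5   0.7  -0.24] grip 0.37436505320324215
target [ 0.5365 -0.1835  0.4397] shift now-axes cm [0.03 0.12 3.25] rotvec [-0.0003 -0.0018 -0.001 ] shift final-axes cm [0.03 0.12 3.25]
housing top z 0.38584567766891986 n 1306
top beaker [(0.98, array([167., 254.]))]
top soap [(0.75, array([300., 169.]))]
top meter [(0.67, array([181., 291.]))]
top jar [(0.66, array([181., 434.]))]
side beaker []
side soap []
side meter [(0.69, array([404., 434.]))]
side jar [(0.69, array([404., 434.]))]
```

View pics/top9.png

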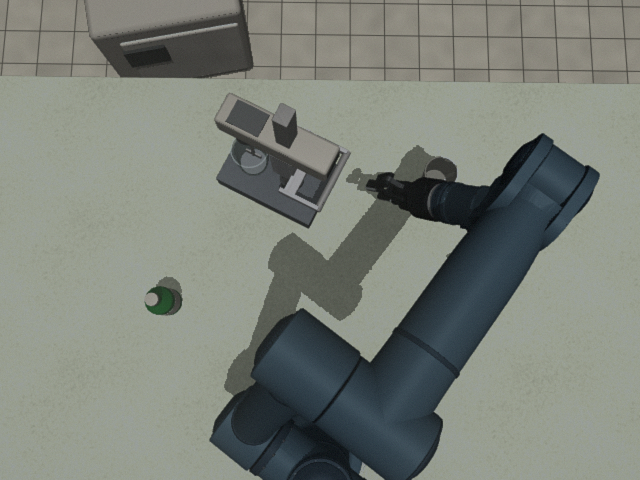

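The top view shows the gripper tips at about (370,183), clear of the bar at about (335,180). The beaker (250,157), soap (160,300) and jar (437,175) are where they were, and the head is held at +40 mm. Handing in.

```bash
python3 -c "
from station import *
print(job_done()); print(get_obs()['contact_force'])"
```

```text
the job is handed in; nothing more can be done
None
the job is handed in; nothing more can be done
```

The stirrer's head now stands one notch up, held by its pawl, and I have handed the job in. I gripped the lift bar from the open side with the fingers 41° off vertical and raised the head about 59 mm. I then lowered it slowly until the vertical load on the tool went from -7.7 to +0.8 N, let go and backed off about 15 cm.

**Last checks:**
- **Head height:** the housing top is 40 mm above its pre-lift height (0.3459 to 0.3858 m). It did not change after I let go.
- **Contact:** the force on the tool is about 0.4 N, so nothing is being touched.
- **Bystanders:** beaker, soap and jar are within about 2 pixels of their starting positions in the top view. The meter is within 2 pixels in the side view.

**Checks that failed or disagreed:**
- **Early touch:** before I closed the fingers, they touched the bar or the crosspiece behind it with about 9 N. The housing then read about 2 mm above my first fit, but I used a different patch of it for that reading, so the head may not have moved. No harm showed.
- **Detector errors:** in the last pictures the top-view meter and side-view jar detections landed on other things. The side view also missed the beaker and soap because the arm was in the way.
- **Pawl angle:** I did not measure it directly. I inferred that the pawl is seated from the height and the loss of load.

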